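# Clear the catch tray and hold its telescoping stop at the red mark

### The job

Change the catch tray over for the next batch: first collect the two finished bushings (one brass, one grey) from the rubber-floored catch tray into the open grey tote at the left of the bench. Only then push the green lock button all the way in to release the telescoping stop arm, take the black grip on the arm, draw the arm out until its pointer stands on the red mark of the scale, and finish still gripping it there, because the arm springs back when let go. Leave the oil bottle, the flux tin and the pliers where they are.

Things in the scene. Friction and masses are not known exactly. Their poses are not given: they have to be found in the camera images.
- catch_unit: fixed catch tray unit on a grey base plate (local x -100..100, y -150..175 mm, 8 mm thick). Origin: on the bench under the plate; z up, local +y is the direction in which the stop arm extends. A white scale strip without numbers (local x 72..96, y 10..168 mm, top 40 mm above the bench, a tick every 5 mm) runs beside the arm
- tray_centre (a point): centre of the catch tray's black rubber floor, 10 mm above the bench. The floor is 104 mm (local x of catch_unit) by 165 mm (local y); aluminium walls up to 24 mm on three sides, a low sloping lip at the +y end
- sleeve_mouth (a point): centre of the mouth of the blue sleeve (32 mm wide, 144 mm long towards local -y, top 44 mm above the bench, dark collar at the mouth to 46 mm) in which the steel arm slides; the arm is 18 mm square, its axis here, 26 mm above the bench
- bush_brass: brass-coloured bushing, a loose upright cylinder 22 mm across, 17 mm high, about 30 g, on the tray floor. Origin: centre of its underside
- bush_steel: grey bushing of the same size. Origin: centre of its underside
- tote: loose open grey plastic tray, the tote: 84 mm (local x) by 174 mm (local y) outside, walls 3 mm thick and 46 mm high, floor 2 mm thick. Origin: centre of its underside
- lock_button (a joint): travel of the green lock button, m: 0 standing out and locked, 0.009 fully in. It moves straight down, resists with about 3 N and stays in where it is pushed to (no spring); from about 0.007 the arm is free
- button_top (a point): centre of the top of the green lock button, a cap 22 mm across on the blue sleeve; 58 mm above the bench when locked, 49 mm when fully in, the dark ring round it at 47 mm. Moves with the button
- stop_arm: the telescoping steel arm with its black grip, pointer and stop plate. Origin: coincides with catch_unit's origin when the arm is home and moves with the arm along catch_unit's local +y, at most 105 mm. Until the button is in, the arm is locked home. A spring draws it home with about 3 N at home and 6 N fully out
- grip_top (a point): centre of the top of the arm's black upright grip tab, 79 mm above the bench: 26 mm (local x of catch_unit) by 12 mm (local y, the direction of travel), 44 mm tall from the arm's top at 35 mm. At home 36 mm past the sleeve mouth, room on both broad faces: pinch it along local y from above. Moves with the arm
- pointer_tip (a point): tip of the thin black pointer on the arm, over the scale, 44 mm above the bench; 35 mm along local +x from the grip's centre and at the same local y. Moves with the arm. A yellow stop plate (90 mm, up to 36 mm above the bench) also moves with the arm, across the tray at the same local y
- red_mark (a point): centre of the red mark on the scale, a band 8 mm wide along the scale; axes parallel to catch_unit's (y along the scale). It is 45 to 85 mm along local +y from where the pointer stands at home
- press_corner (a point): a fixed point on the bench: the near left corner of the space taken by the tall pneumatic press and its orange button boxes (higher than 0.3 m; it reaches from here about 0.3 m along world +x and 0.4 m along world -y, no part of the job). Keep the arm and gripper out of that space: draw back towards the base before swinging past it
- oil_bottle: white bottle with red nozzle, 32 mm across, 124 mm tall, standing loose; bystander. Origin: centre of its underside
- flux_tin: round tin with yellow lid, 58 mm across, 27 mm high, loose; bystander. Origin: centre of its underside
- pliers: red-handled pliers, 60 x 139 x 14 mm, lying loose; bystander. Origin: centre of its underside

How it is judged (in metres and radians):
On the way, in this order (a step that is already met when the one before it is completed fails the run):
1. both bushings lie in the tote, let go, while the arm is still home and locked (x of bush_brass in the frame of tote between -0.036 and 0.036 m and y of bush_brass in the frame of tote between -0.08 and 0.08 m and z of bush_brass in the frame of tote between -0.005 and 0.035 m and contact force between the fingers and bush_brass below 0.2 N and linear speed of each of bush_brass, bush_steel below 0.05 m/s and x of bush_steel in the frame of tote between -0.036 and 0.036 m and y of bush_steel in the frame of tote between -0.08 and 0.08 m and z of bush_steel in the frame of tote between -0.005 and 0.035 m and contact force between the fingers and bush_steel below 0.2 N and angle between tote's own z axis and vertical below 0.15 rad and height (world z) of tote below 0.01 m and y of pointer_tip in the frame of catch_unit below 0.04 m and value of joint lock_button below 0.005 m), for 0.2 s.
2. the lock button is pushed in (at least 7 of its 9 mm) with the arm still home (value of joint lock_button above 0.007 m and y of pointer_tip in the frame of catch_unit below 0.045 m), for 0.1 s.
3. the arm is drawn out with its pointer on the red mark, held by the fingers on the black grip (y of pointer_tip in the frame of red_mark between -0.004 and 0.004 m and contact force between the fingers and stop_arm above 1 N and distance between the grasp point and grip_top below 0.045 m and linear speed of stop_arm below 0.01 m/s), for 0.3 s.
At the end, for the whole second after the job is handed in: Bushings at rest in the upright tote on the bench; lock button in over 5 mm; arm still, pointer within 4 mm of the red mark centre (on the red band), fingers gripping the black grip (over 1 N, grasp within 45 mm of its top); bystanders within 30 mm of their places (all of step 3 and x of bush_brass in the frame of tote between -0.036 and 0.036 m and y of bush_brass in the frame of tote between -0.08 and 0.08 m and z of bush_brass in the frame of tote between -0.005 and 0.035 m and contact force between the fingers and bush_brass below 0.2 N and linear speed of each of bush_brass, bush_steel below 0.05 m/s and x of bush_steel in the frame of tote between -0.036 and 0.036 m and y of bush_steel in the frame of tote between -0.08 and 0.08 m and z of bush_steel in the frame of tote between -0.005 and 0.035 m and contact force between the fingers and bush_steel below 0.2 N and angle between tote's own z axis and vertical below 0.15 rad and height (world z) of tote below 0.01 m and value of joint lock_button above 0.005 m and distance of each of oil_bottle, flux_tin, pliers from where it was at the start of the episode below 0.03 m); the arm keeps its last pose, push and grip.
It fails at once if the oil bottle is shifted by more than 30 mm or knocked over (distance of oil_bottle from where it was at the start of the episode above 0.03 m or angle between oil_bottle's own z axis and vertical above 0.5 rad).
It fails at once if the flux tin is shifted by more than 30 mm or knocked over (distance of flux_tin from where it was at the start of the episode above 0.03 m or angle between flux_tin's own z axis and vertical above 0.5 rad).
It fails at once if the pliers is shifted by more than 30 mm or knocked over (distance of pliers from where it was at the start of the episode above 0.03 m or angle between pliers's own z axis and vertical above 0.5 rad).
It also fails if it takes over 72 s, if anything falls off the work surface, if the arm or the gripper's body presses on something with over 40 N, if the wrist force passes 120 N, or if a joint passes its speed limit or range.

### The arm

A 6-joint arm with a two-finger parallel gripper is mounted at the origin on a cart in front of the work surface, level with it; the furniture and walls round the work are solid. World frame = base frame: x ahead of the robot, y to its left, z up, the work surface at z = 0. Lengths are in mm, angles in rad, forces in N, time in s.
With the tool pointing down it reaches from about 275 to 850 mm from the base axis. Payload 5.2 kg.
Tool frame: the origin (TCP) lies at the very end of the fingers, on their centre line; the grasp point (between the pads) lies 19 mm behind it; z points along the fingers, y is the direction in which the jaws open and shut (so a half turn about z gives the same grasp; the last joint's range is limited). The gripper opens to 85 mm and grips with 20 to 120 N. Pads are 22 mm wide; open, the fingers measure 114 mm over their backs; the gripper's body (76 mm by 85 mm) begins 54 mm behind the grasp point. The pads swing forward as they close: fully open they stand 13 mm farther back than shut.
Start: joints at [0.986, 0.259, 1.535, -0, 1.348, -0.203], TCP at [204.904, 510.411, 231.31] pointing down, gripper open.
Joint ranges: [-3.14, 3.14], [-0.91, 2.08], [0.19, 2.58], [-1.22, 4.36], [0.22, 2.71], [-3.12, 3.12]. Speed limits (rad/s): [2.57, 2.57, 3.14, 3.14, 3.14, 3.14].

### API

Orientations are given as [roll, pitch, yaw] about the fixed x, y, z axes, in that order (R = Rz(yaw) Ry(pitch) Rx(roll)).
In Python, from station import bot gives the robot as it stands.
- The arm moves only by the tool jog_arm, never from a script. Its argument "steps" is one flat list of numbers, 5 for each row, row after row: the closure in counts, from 0 (fully open) to 255 (shut), then the shift along the tool's x, y, z in mm, then the turn about the tool's z in rad. In form: [hand, tx, ty, tz, turn, hand, tx, ty, tz, turn, ...]. A call has exactly 10 rows; each row shifts and turns the commanded pose from where the row before left it, along the tool's axes as they then stand; what a row does not reach is not made up. A row lasts 1/8 s, in which the tool goes at most 62.5 mm and 10.7 degrees, less where a joint would pass 70% of its speed; a pose out of reach is approached as far as the arm can. A call with a gripper value outside its range is refused whole. The fingers move at their own pace and stop on an object; "squeeze" is the grip in N (left out, the last holds). Time passes only in rows, so rows that do not move let the fingers close, or fill a call up. It gives the time, the measured TCP pose, the force and the opening at its end, in the units of the state.
- bot.observe(): the state, without advancing time (a new reading comes with each control period).
- bot.snapshot(name): name is "scene" or "top"; returns a dict with "color" (480x640x3 uint8, red, green, blue), "camera_matrix" (3x3 intrinsics, pixels), "rvec" (rotation vector, rad) and "tvec" (3), from world to camera coordinates, as OpenCV has them. Camera axes: x right, y down, z forward; pixel columns grow to the right and rows downward; lengths in mm; the calibration is good to about 2 mm. A picture is of the moment at which its call begins. There is no depth.
- bot.finish_job(): hands the job in, once; it reports no verdict.
The state is a dict: "t": time; "joints": joint angles; "dq": joint speeds; "joint_efforts": joint torques, N m; "eef_pos": TCP position; "tool_rot": TCP orientation; "contact_force": force on the tool from outside, world axes, zero at the start; "wrist_torque": the same for the moment, N m; "grip_width": opening from 0.0 (shut) to 1.0 (fully open).
Only numpy, scipy, OpenCV 4.12 (cv2) and the standard library are available. Lean on these libraries where they do the work, as an engineer would, in place of code of your own. Each camera call takes 0.05 s, during which the arm holds its last target.

## Working session

There is one attempt and no reset: what is moved stays moved. The work goes in short steps, Python scripts to look and compute and a tool call to move; the robot and the scene stay as the last step left them, time stands still between calls to the robot, and variables do not carry over. Pictures are saved under pics/ and viewed, and the job is handed in when it is done.

Besides the shell and the picture viewer there is one more tool, called as a command line: name --argument value ..., lists and objects as JSON in quotes. jog_arm: Moves the arm, as the interface text tells. Its arguments: {"type":"object","properties":{"steps":{"type":"array","items":{"type":"number"}},"squeeze":{"type":"number"}},"required":["steps"]}

```bash
ls; mkdir -p pics
python3 - <<'E'
from station import bot
import cv2,json,numpy as np
s=bot.observe();print(s)
for n in("scene","top"):
    r=bot.snapshot(n);cv2.imwrite(f"pics/{n}0.png",r["color"][:,:,::-1]);np.savez(f"pics/{n}0.npz",**r);print(n,r["camera_matrix"],r["rvec"],r["tvec"])
E
```

```text
pics
{'t': 0.0, 'joints': array([ 9.86188521e-01,  2.59363371e-01,  1.53611426e+00, -8.27553061e-07,
        1.34796760e+00, -2.02840444e-01]), 'dq': array([ 0.00019454, -0.00093308,  0.00073788,  0.00066692,  0.00032425,
       -0.00072684]), 'joint_efforts': array([ 8.74364559e-04, -4.46019638e+01, -2.90584767e+01, -3.77055412e-04,
        1.11472729e-02, -5.18569345e-05]), 'eef_pos': array([204.6085154 , 509.95234417, 230.45120202]), 'tool_rot': array([-3.13977789e+00, -3.72417128e-04,  2.75982514e+00]), 'contact_force': array([ 0.92337546,  0.36117894, -0.62666264]), 'wrist_torque': array([0.01801486, 0.03639287, 0.02011474]), 'grip_width': 0.9984947723270976}
scene [[472.35624878   0.         318.72084111]
 [  0.         472.35624878 235.16158861]
 [  0.           0.           1.        ]] [ 2.221057   -1.02355052  0.40976095] [-376.77495014  331.47454196  870.70372871]
top [[598.01783545   0.         312.12442895]
 [  0.         598.01783545 238.44904624]
 [  0.           0.           1.        ]] [ 2.19800165 -2.16053671  0.12729844] [ -41.52393161  545.90836668 1572.88686053]
```

View pics/scene0.png

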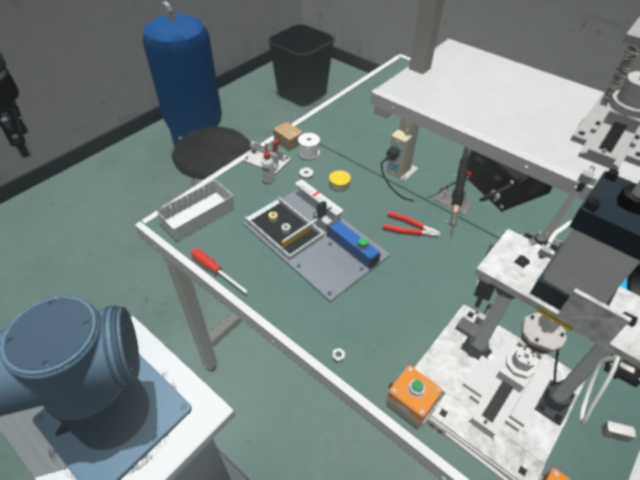

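View pics/top0.png

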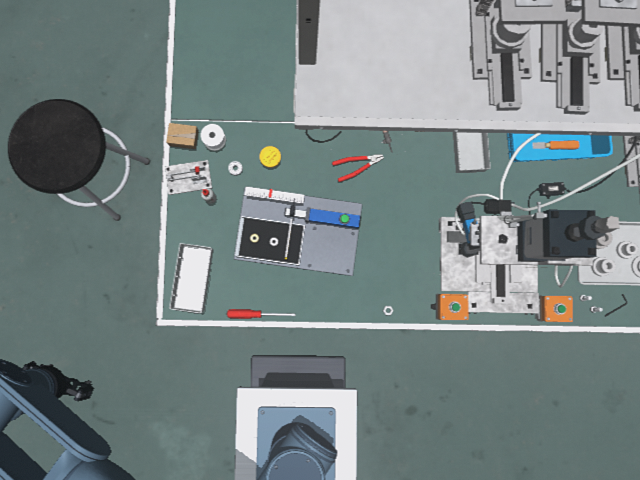

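The scene view shows the unit at the centre, the tote at its left (195,210), and the press at the right. In the top view, the unit is near (300,230), the bushings at about (254,238) and (274,241), the button at (345,218) and the tote at (190,278). I'll zoom in next.

```bash
cat > h.py <<'E'
import cv2,numpy as np
def load(n): return dict(np.load(f"pics/{n}.npz"))
def ray(r,p):
    K=r["camera_matrix"];R,_=cv2.Rodrigues(r["rvec"]);t=r["tvec"].reshape(3)
    d=R.T@np.linalg.solve(K,np.array([p[0],p[1],1.]));c=-R.T@t
    return c,d
def onz(r,p,z):
    c,d=ray(r,p);return c+d*(z-c[2])/d[2]
def proj(r,X): return cv2.projectPoints(np.array(X,float).reshape(-1,3),r["rvec"],r["tvec"],r["camera_matrix"],None)[0].reshape(-1,2)
def tri(ra,pa,rb,pb):
    c1,d1=ray(ra,pa);c2,d2=ray(rb,pb);d1/=np.linalg.norm(d1);d2/=np.linalg.norm(d2)
    A=np.c_[d1,-d2];s=np.linalg.lstsq(A,c2-c1,rcond=None)[0];a=c1+s[0]*d1;b=c2+s[1]*d2
    return (a+b)/2,np.linalg.norm(a-b)
def crop(n,x0,y0,w,h,k,out):
    cv2.imwrite(f"pics/{out}.png",cv2.resize(cv2.imread(f"pics/{n}.png")[y0:y0+h,x0:x0+w],None,fx=k,fy=k,interpolation=cv2.INTER_CUBIC))
E
python3 - <<'E'
from h import *
crop("top0",160,140,200,150,4,"tc");crop("scene0",150,150,250,160,3.2,"sc")
E
```

```text
(no output)
```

View pics/tc.png

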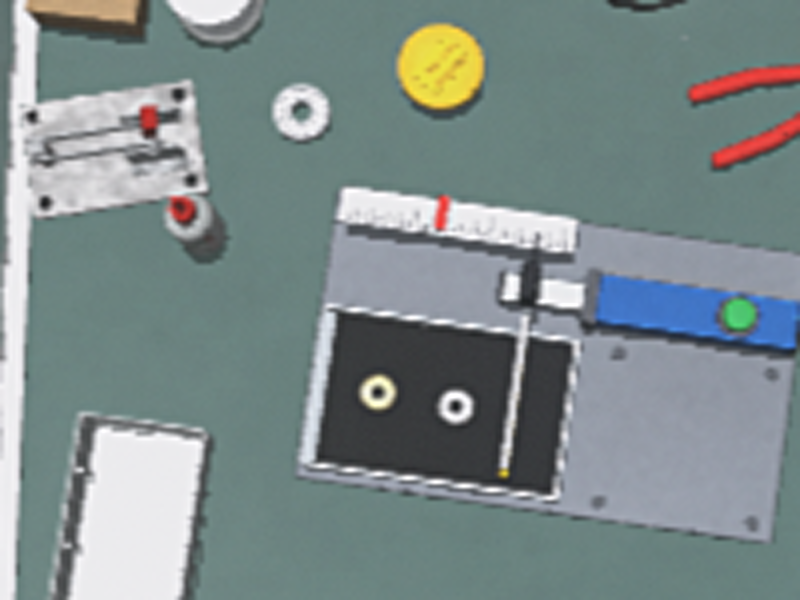

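View pics/sc.png

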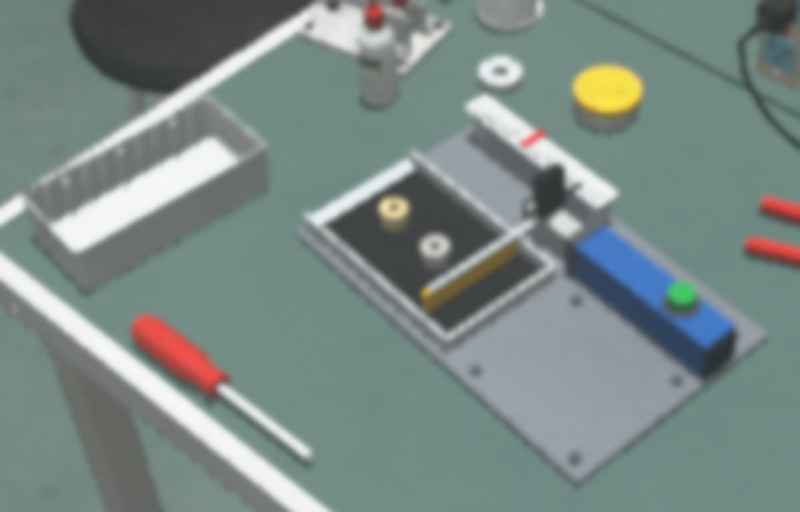

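```bash
cat > m.py <<'E'
from h import *
def comps(n,box,f,amin=8):
    im=load(n)["color"];x0,y0,x1,y1=box;s=im[y0:y1,x0:x1].astype(int)
    m=f(s,cv2.cvtColor(s.astype(np.uint8),cv2.COLOR_RGB2HSV).astype(int)).astype(np.uint8)
    k,l,st,c=cv2.connectedComponentsWithStats(m)
    return [(c[i]+[x0,y0],st[i,4],st[i,:4]+[x0,y0,0,0]) for i in range(1,k) if st[i,4]>=amin]
green=lambda s,h:(h[...,0]>45)&(h[...,0]<85)&(h[...,1]>140)
red=lambda s,h:((h[...,0]<8)|(h[...,0]>172))&(h[...,1]>120)
bright=lambda s,h:(h[...,2]>130)
yellow=lambda s,h:(h[...,0]>18)&(h[...,0]<35)&(h[...,1]>140)
E
python3 - <<'E'
from m import *
T=load("top0");S=load("scene0")
def show(l,n,box,f,z,a=5):
    for c,ar,b in comps(n,box,f,a): print(l,n,c.round(1),ar,b,onz(load(n),c,z).round(1))
show("green","top0",(330,200,360,235),green,58)
show("green","scene0",(350,230,380,255),green,58)
show("red","top0",(250,180,310,205),red,40,3)
show("red","scene0",(300,180,340,205),red,40,3)
show("bush","top0",(246,225,282,250),bright,27)
show("bush","scene0",(262,205,298,240),bright,27)
show("bottle","top0",(195,185,220,205),red,124,3)
show("tin","top0",(250,140,290,175),yellow,27)
show("tin","scene0",(320,165,360,195),yellow,27)
E
```

```text
green top0 [344.3 218.1] 41 [341 215   7   7] [ 598.9 -115.4   58. ]
green scene0 [362.3 241.7] 42 [359 239   8   7] [ 597.6 -118.2   58. ]
red top0 [270.  192.5] 16 [269 189   3   8] [666.6  82.6  40. ]
red scene0 [316.8 192.4] 5 [315 191   4   4] [671.2  81.9  40. ]
bush top0 [254.  237.5] 53 [250 234   9   8] [546.4 123.2  27. ]
bush top0 [273.5 241.3] 50 [270 238   8   8] [537.   70.9  27. ]
bush scene0 [266.5 207.6] 69 [262 205  14   9] [554.8 150.8  27. ]
bush scene0 [293.5 207.9] 61 [286 205  12  10] [598.9  98.3  27. ]
bush scene0 [272.6 214.6] 65 [268 211  10   8] [546.7 121.6  27. ]
bush scene0 [285.4 226.5] 60 [281 223  10   8] [537.7  69.3  27. ]
bush scene0 [266.4 235.4] 39 [262 230  11  10] [486.1  83.8  27. ]
bush scene0 [290.9 235.2] 52 [283 230  15  10] [525.4  39.6  27. ]
bush scene0 [263.1 238.2] 9 [262 237   4   3] [474.5  83.3  27. ]
bottle top0 [205.2 191.7] 29 [203 189   6   6] [650.7 241.4 124. ]
tin top0 [269.8 156.3] 346 [260 146  21  21] [768.1  86.2  27. ]
tin scene0 [339.4 178.1] 241 [330 171  20  15] [766.   81.7  27. ]
```

Run:
```python
from m import *
T=load("top0");S=load("scene0")
t=lambda c:((np.array(c)+.5)/4-.5+[160,140]); s=lambda c:((np.array(c)+.5)/3.2-.5+[150,150])
def P(l,c,z,v='t'): X=onz(T if v=='t' else S,t(c) if v=='t' else s(c),z);print(l,v,X.round(1));return X
a=P("plate -100,175",(298,476),8);b=P("plate -100,-150",(772,541),8)
d=a-b;print(np.hypot(*d[:2]),np.arctan2(-d[0],d[1]))
P("plate",(578,483),8,'s');P("plate -100,175",(302,232),8,'s')
c1=P("scale +x+y",(340,187),40);c2=P("scale -x -y",(575,252),40);c3=P("scale +x-y",(578,221),40)
d=c1-c3;print(np.hypot(*d[:2]),np.arctan2(-d[0],d[1]))
P("red",(442,213),40);P("red",(533,138),40,'s')
P("grip",(533,272),79);P("grip",(548,170),79,'s');P("ptr tip",(538,240),44);P("ptr tip",(580,185),44,'s')
P("mouth collar top",(588,298),46)
print(tuple(bot for bot in()))
for l,c in(("tote",(80,414)),("tote",(211,432))):P(l,c,46)
crop("top0",160,230,70,90,6,"tote")
crop("scene0",150,175,95,65,8,"totes")
crop("top0",260,180,60,45,13,"gript");crop("scene0",295,170,60,45,13,"grips")
```

```text
plate -100,175 t [490.1 176.7   8. ]
plate -100,-150 t [ 451.8 -143.2    8. ]
322.19028076656826 -0.1190953684724323
plate s [ 451.2 -144.8    8. ]
plate -100,175 s [493.  171.4   8. ]
scale +x+y t [681.8 150.7  40. ]
scale -x -y t [640.9  -7.   40. ]
scale +x-y t [661.9  -8.6  40. ]
160.5621058261458 -0.12411603522476652
red t [665.6  82.3  40. ]
red s [669.1  82.1  40. ]
grip t [621.   20.1  79. ]
grip s [617.1  23.1  79. ]
ptr tip t [647.9  17.8  44. ]
ptr tip s [648.8  16.5  44. ]
mouth collar top t [609.3 -16.2  46. ]
()
tote t [526.  316.6  46. ]
tote t [515.7 230.3  46. ]
```

View pics/tote.png

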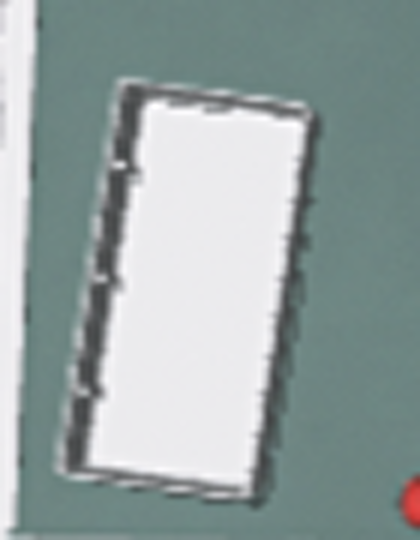

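View pics/totes.png

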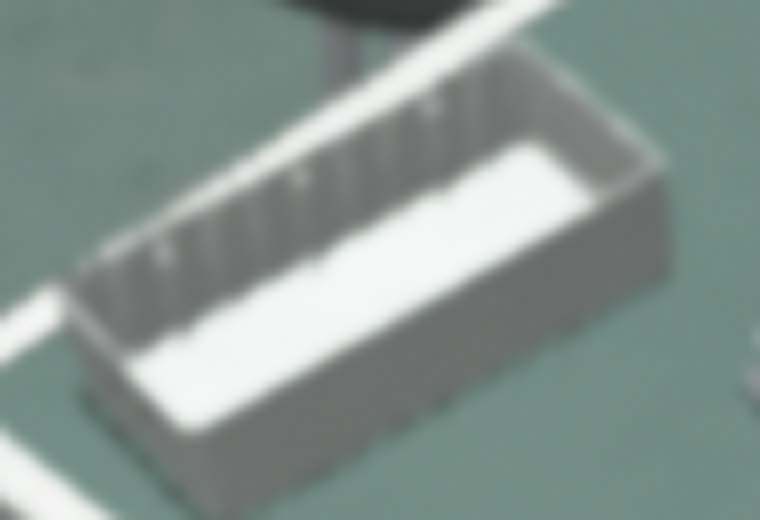

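View pics/gript.png

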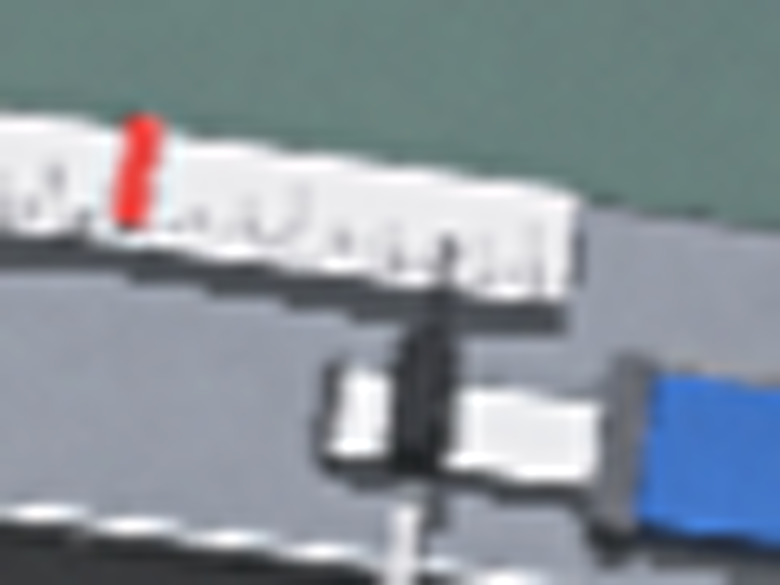

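View pics/grips.png

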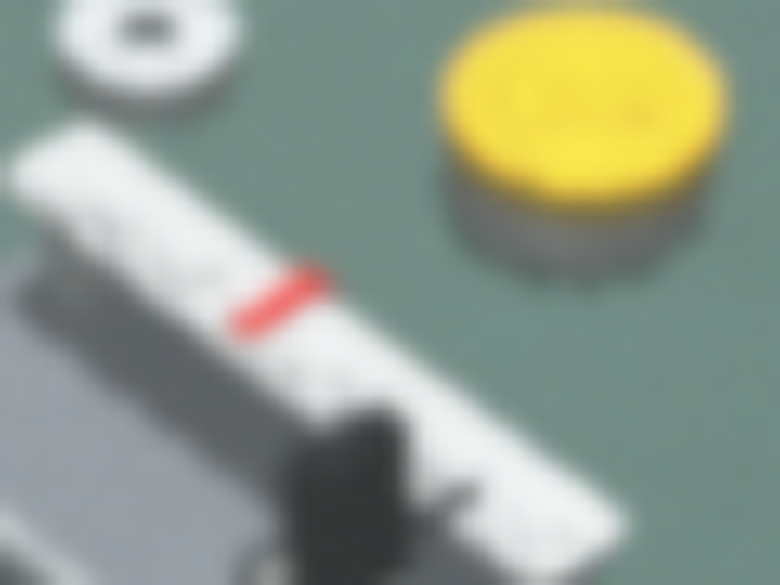

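Run:
```python
from m import *
T=load("top0");S=load("scene0")
t=lambda c:((np.array(c)+.5)/6-.5+[160,230]); s=lambda c:((np.array(c)+.5)/8-.5+[150,175])
q=[onz(T,t(c),46) for c in((122,80),(318,103),(258,497),(60,472))]
print(np.round(q,1),np.mean(q,0))
q=[onz(S,s(c),46) for c in((515,40),(662,160),(65,285))]
print(np.round(q,1))
q=[onz(T,t(c),2) for c in((145,98),(305,118),(248,490),(90,462))]
print(np.round(q,1),np.mean(q,0))
q=[onz(S,s(c),2) for c in((535,140),(590,200),(190,432),(130,360))]
print(np.round(q,1))
# press
print([onz(T,p,0) for p in((438,318),(436,290),(160,322),(205,198))])
```

```text
[[526.6 315.9  46. ]
 [518.  229.9  46. ]
 [346.  250.2  46. ]
 [355.4 336.2  46. ]] [436.50611061 283.04829909  46.        ]
[[526.5 314.7  46. ]
 [518.6 235.4  46. ]
 [359.6 332.3  46. ]]
[[522.5 314.2   2. ]
 [514.7 242.    2. ]
 [347.9 261.9   2. ]
 [359.2 332.6   2. ]] [436.047836   287.68934734   2.        ]
[[526.1 314.2   2. ]
 [518.4 278.2   2. ]
 [365.4 293.7   2. ]
 [372.7 333.3   2. ]]
[array([ 339.83425902, -375.60635328,    0.        ]), array([ 415.00382875, -370.5058519 ,    0.        ]), array([317.58354216, 370.20778703,   0.        ]), array([654.91501458, 261.7165556 ,   0.        ])]
```

jog_arm --steps '[120,0,0,0,-0.13,120,0,0,0,-0.13,120,-20,-18,0,0,120,-36,-32,0,0,120,-36,-32,0,0,120,-36,-32,5,0,120,-36,-32,10,0,120,-36,-32,10,0,120,-36,-32,10,0,120,-36,-32,10,0]' --squeeze 40

```text
t: 1.35
eef_pos: [446.1, 235.8, 185.7]
tool_rot: [-3.142, -0.0, 3.02]
contact_force: [-0.1, -0.3, -0.0]
grip_width: 0.526
```

jog_arm --steps '[120,-36,-32,10,0,120,-36,-32,20,0,120,-27,-24,20,0,120,-14,-13,20,0,120,0,0,20,0,120,0,0,20,0,120,0,0,10,0,120,0,0,5,0,120,0,0,0,0,120,0,0,0,0]'

```text
t: 2.6
eef_pos: [545.9, 123.3, 62.0]
tool_rot: [3.141, 0.001, 3.02]
contact_force: [0.1, 0.3, -0.2]
grip_width: 0.531
```

```bash
cat > snap.py <<'E'
import sys
from station import bot
from h import *
i=sys.argv[1]
for n in("scene","top"):
    r=bot.snapshot(n);cv2.imwrite(f"pics/{n}{i}.png",r["color"][:,:,::-1]);np.savez(f"pics/{n}{i}.npz",**r)
s=bot.observe();print(s["t"],s["eef_pos"].round(2),s["tool_rot"].round(4),s["contact_force"].round(2),s["grip_width"])
b=[cv2.resize(cv2.imread(f"pics/{n}{i}.png")[y:y+120,x:x+160],None,fx=k,fy=k,interpolation=cv2.INTER_CUBIC) for n,x,y,k in(("scene",int(sys.argv[2]),int(sys.argv[3]),2.5),("top",int(sys.argv[4]),int(sys.argv[5]),2.5))]
cv2.imwrite(f"pics/both{i}.png",np.hstack(b))
E
python3 snap.py 1 210 150 200 170
```

```text
2.7 [545.84 123.26  62.  ] [3.1414e+00 1.3000e-03 3.0199e+00] [0.26 0.62 0.92] 0.531372744142941
```

View pics/both1.png

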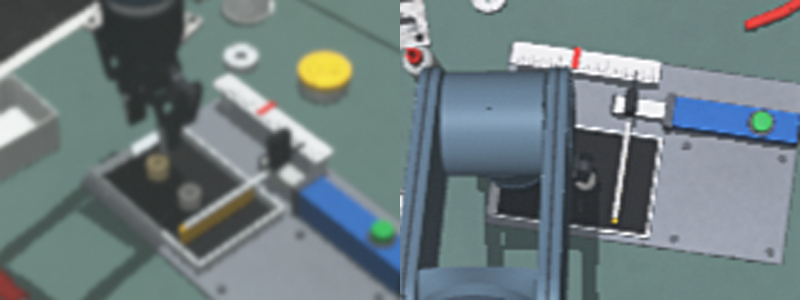

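The scene view shows the open fingers over the brass bushing, near (155,160) in the crop. I'll go down and close.

jog_arm --steps '[120,0,0,15,0,120,0,0,15,0,120,0,0,12,0,120,0,0,6,0,120,0,0,0,0,255,0,0,0,0,255,0,0,0,0,255,0,0,0,0,255,0,0,0,0,255,0,0,0,0]'

```text
t: 3.95
eef_pos: [546.0, 123.2, 13.9]
tool_rot: [3.141, 0.001, 3.02]
contact_force: [-0.3, 0.3, 6.2]
grip_width: 0.232
```

jog_arm --steps '[255,0,0,-15,0,255,0,0,-30,0,255,0,0,-35,0,255,10,15,-10,0,255,20,29,0,0,255,20,29,0,0,255,20,29,0,0,255,19,28,0,0,255,10,15,0,0,255,0,0,0,0]'

```text
t: 5.2
eef_pos: [463.6, 280.1, 102.9]
tool_rot: [-3.141, -0.001, 3.022]
contact_force: [0.3, 0.7, -0.4]
grip_width: 0.228
```

```bash
python3 snap.py 2 150 130 150 210
```

```text
5.3 [464.87 278.74 103.12] [-3.1411  0.      3.0202] [0.08 0.02 0.79] 0.23682551779562072
```

View pics/both2.png

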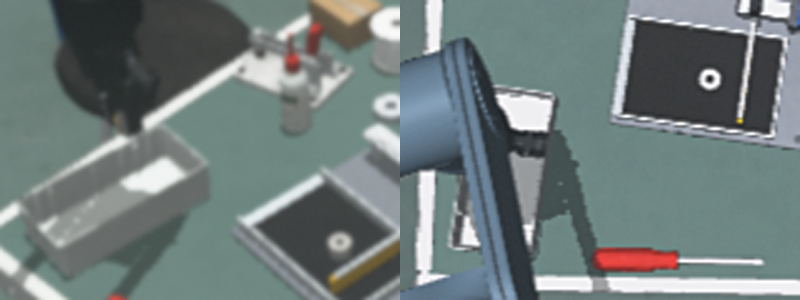

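jog_arm --steps '[255,0,0,15,0,255,0,0,25,0,255,0,0,25,0,255,0,0,12,0,255,0,0,4,0,150,0,0,0,0,150,0,0,0,0,150,0,0,0,0,150,0,0,-20,0,150,0,0,-40,0]'

```text
t: 6.55
eef_pos: [463.5, 278.7, 81.9]
tool_rot: [-3.14, -0.003, 3.02]
contact_force: [0.5, 0.5, -0.0]
grip_width: 0.412
```

jog_arm --steps '[120,0,0,-25,0,120,-14,-29,-5,0,120,-14,-29,0,0,120,-14,-29,0,0,120,-14,-29,0,0,120,-14,-29,0,0,120,-14,-29,10,0,120,-9,-17,20,0,120,-4,-7,20,0,120,0,0,0,0]'

```text
t: 7.8
eef_pos: [536.1, 70.4, 61.4]
tool_rot: [-3.141, -0.003, 3.019]
contact_force: [0.3, 0.3, 0.1]
grip_width: 0.532
```

```bash
python3 snap.py 3 170 140 170 190
```

```text
7.9 [537.06  71.07  62.89] [3.1415e+00 3.0000e-04 3.0199e+00] [-0.16 -0.3   0.04] 0.5279817501715308
```

View pics/both3.png

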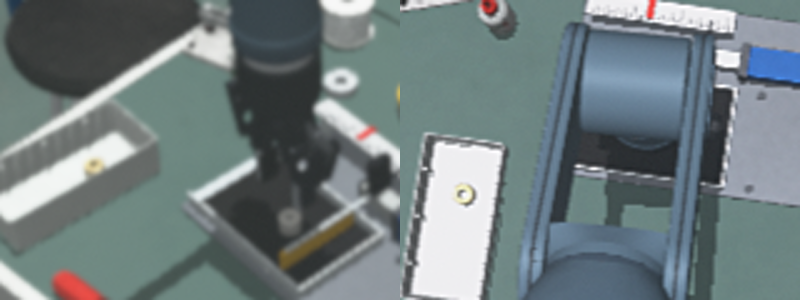

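Brass stands in the tote at (463,193) in the top crop. The stop plate is about 39 mm from the steel bushing, so I'll go down with the jaws narrower.

jog_arm --steps '[152,0,-0.5,0,0,152,0,0,0,0,152,0,0,15,0,152,0,0,15,0,152,0,0,12,0,152,0,0,6,0,255,0,0,0,0,255,0,0,0,0,255,0,0,0,0,255,0,0,0,0]'

```text
t: 9.15
eef_pos: [537.2, 70.3, 14.7]
tool_rot: [3.142, 0.001, 3.02]
contact_force: [-0.1, -0.3, 0.4]
grip_width: 0.232
```

jog_arm --steps '[255,0,0,-15,0,255,0,0,-35,0,255,0,0,-35,0,255,12,16,-5,0,255,24,32,0,0,255,24,32,0,0,255,24,32,0,0,255,24,32,0,0,255,24,32,0,0,255,17,23,0,0]'

```text
t: 10.4
eef_pos: [410.7, 287.5, 104.0]
tool_rot: [-3.141, -0.001, 3.021]
contact_force: [0.5, -0.7, 0.3]
grip_width: 0.237
```

jog_arm --steps '[255,0,0,0,0,255,0,0,25,0,255,0,0,30,0,255,0,0,18,0,255,0,0,8,0,255,0,0,0,0,150,0,0,0,0,150,0,0,0,0,150,0,0,0,0,150,0,0,-20,0]'

```text
t: 11.65
eef_pos: [412.1, 285.5, 42.6]
tool_rot: [-3.14, -0.003, 3.02]
contact_force: [0.5, -0.2, 0.6]
grip_width: 0.418
```

jog_arm --steps '[150,0,0,-40,0,150,0,0,-50,0,255,-12,-19,-20,0,255,-23,-38,0,0,255,-23,-38,0,0,255,-23,-38,0,0,255,-23,-38,0,0,255,-23,-38,0,0,255,-23,-38,0,0,255,-23,-38,0,0]'

```text
t: 12.9
eef_pos: [550.7, -19.3, 153.6]
tool_rot: [3.142, 0.0, 3.02]
contact_force: [0.4, 0.7, -0.0]
grip_width: -0.001
```

```bash
python3 snap.py 4 150 140 150 190
```

```text
13.0 [552.23 -22.02 153.56] [-3.140e+00  2.300e-03  3.016e+00] [0.53 0.39 0.45] 0.003616010491556741
```

View pics/both4.png

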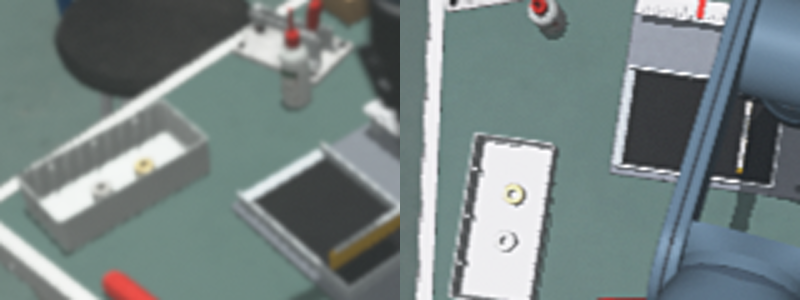

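Both bushings stand in the tote, at (513,193) and (507,240). Next is the button.

jog_arm --steps '[255,-20,-31,0,0,255,-20,-31,0,0,255,-12,-19,0,0,255,-5,-8,20,0,255,0,0,25,0,255,0,0,20,0,255,0,0,13,0,255,0,0,0,0,255,0,0,0,0,255,0,0,0,0]'

```text
t: 14.25
eef_pos: [596.7, -113.4, 76.3]
tool_rot: [-3.141, 0.002, 3.02]
contact_force: [0.3, 0.5, -0.4]
grip_width: 0.004
```

```bash
python3 snap.py 5 290 170 270 160
```

```text
14.35 [ 596.49 -113.38   76.11] [-3.1413e+00  1.4000e-03  3.0198e+00] [-0.12 -0.71 -0.55] -0.002630249148305167
```

View pics/both5.png

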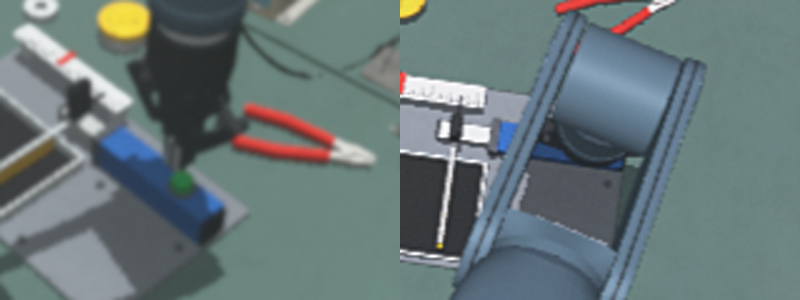

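jog_arm --steps '[255,-2,-3,5,0,255,0,0,7,0,255,0,0,3,0,255,0,0,3,0,255,0,0,2,0,255,0,0,2,0,255,0,0,2,0,255,0,0,1.5,0,255,0,0,0,0,255,0,0,0,0]'

```text
t: 15.6
eef_pos: [598.1, -116.5, 49.7]
tool_rot: [-3.142, 0.001, 3.02]
contact_force: [-0.5, -0.4, -0.1]
grip_width: 0.004
```

jog_arm --steps '[255,0,0,0.5,0,255,0,0,0.5,0,255,0,0,0.5,0,255,0,0,0.5,0,255,0,0,0,0,255,0,0,0,0,255,0,0,0,0,255,0,0,0,0,255,0,0,0,0,255,0,0,0,0]'

```text
t: 16.85
eef_pos: [598.1, -116.5, 49.0]
tool_rot: [-3.141, 0.001, 3.02]
contact_force: [-1.1, 1.3, 9.2]
grip_width: -0.002
```

```bash
python3 snap.py 6 290 170 270 160
```

```text
16.95 [ 598.1  -116.55   49.04] [-3.1412e+00  1.4000e-03  3.0199e+00] [-2.23  1.17  8.55] -0.0007419960295176367
```

View pics/both6.png

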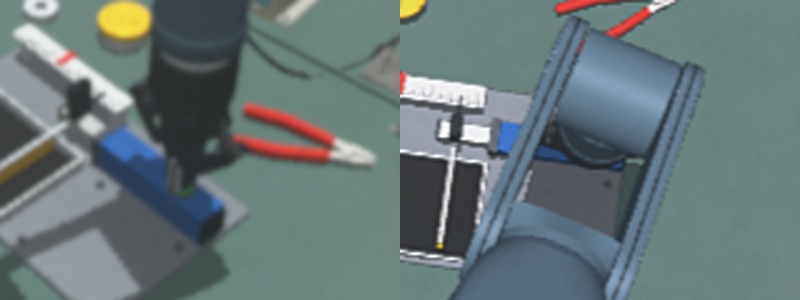

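jog_arm --steps '[255,0,0,-15,0,255,0,0,-30,0,120,0,10,-20,0,120,0,25,0,0,120,0,30,0,0,120,0,30,0,0,120,0,25,0,0,120,-1,14,0,0,120,0,4.5,0,0,120,0,0,0,0]'

```text
t: 18.2
eef_pos: [615.5, 20.5, 112.9]
tool_rot: [-3.141, 0.0, 3.02]
contact_force: [-0.9, -0.2, 0.6]
grip_width: 0.53
```

```bash
python3 snap.py 7 260 140 230 160
```

```text
18.3 [615.46  20.05 112.81] [-3.1413e+00 -1.0000e-04  3.0190e+00] [ 0.07 -0.74  0.4 ] 0.5328334522159969
```

View pics/both7.png

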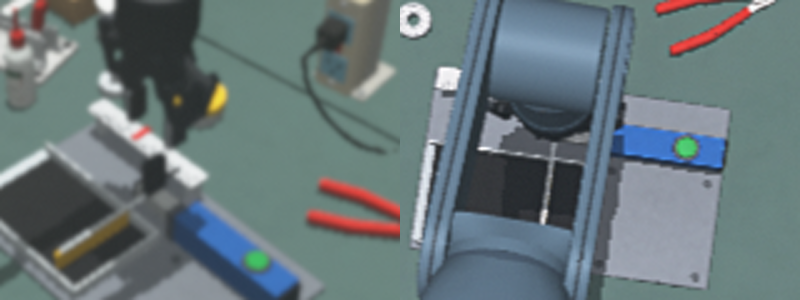

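The button now sits flush at (257,262), with the fingers above the grip tab. I'll go down and grip.

jog_arm --steps '[120,0,1,20,0,120,0,0,20,0,120,0,0,14,0,120,0,0,6,0,120,0,0,0,0,255,0,0,0,0,255,0,0,0,0,255,0,0,0,0,255,0,0,0,0,255,0,0,0,0]' --squeeze 60

```text
t: 19.55
eef_pos: [616.1, 21.7, 53.7]
tool_rot: [-3.141, 0.001, 3.02]
contact_force: [-1.0, -2.6, 6.2]
grip_width: 0.127
```

```bash
python3 snap.py 8 260 140 230 160
```

```text
19.65 [616.11  21.65  53.68] [-3.1413e+00  1.4000e-03  3.0199e+00] [-0.92 -1.17  5.66] 0.12688045529189823
```

View pics/both8.png

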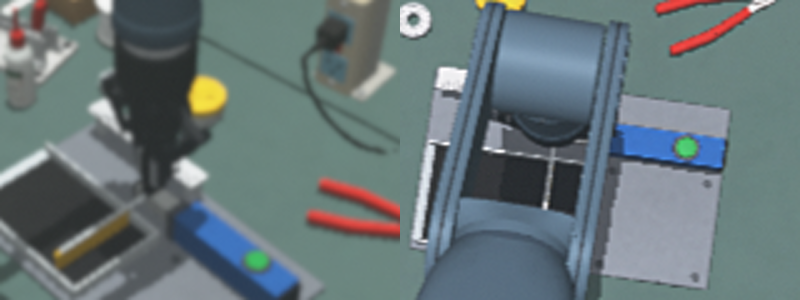

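Grip closed on the tab (opening 10.8 mm). I'll refine the red-mark distance from the first, unobstructed top picture.

Run:
```python
from m import *
for n,rb,pc in(("top0",(262,184,280,202),(294,199)),("scene0",(305,180,330,205),(331,208))):
    r=load(n);im=r["color"].astype(float)
    x0,y0,x1,y1=rb;s=im[y0:y1,x0:x1];w=np.clip(s[...,0]-(s[...,1]+s[...,2])/2-40,0,None)
    yy,xx=np.mgrid[y0:y1,x0:x1];c=np.array([(w*xx).sum(),(w*yy).sum()])/w.sum()
    X=onz(r,c,40);print(n,"red",c.round(2),X.round(1))
    u=np.array([.1197,.9928]);v=np.array([.9928,-.1197])
    O=np.array([569.3,-9.5]);q=X[:2]-O;print(" local",q@v,q@u)
    # rectified profile along local y at several local x, z=40 / 44
    ys=np.arange(0,176,1.0)
    for lx,z in((73.5,44),(76,44),(78,44),(84,40),(90,40)):
        pts=[[*(O+lx*v+y*u),z] for y in ys];p=proj(r,pts).astype(np.float32)
        g=cv2.remap(im.astype(np.float32),p[:,0].reshape(1,-1),p[:,1].reshape(1,-1),cv2.INTER_CUBIC)[0]
        print(lx,"G:",[int(a) for a in g[0:176:2,1]])
```

```text
top0 red [270.05 192.6 ] [666.3  82.5  40. ]
 local 85.29043883902477 102.92029948593476
73.5 G: [156, 155, 156, 158, 150, 141, 170, 221, 226, 185, 206, 208, 210, 219, 201, 213, 233, 227, 166, 146, 177, 202, 212, 188, 176, 213, 222, 229, 227, 206, 213, 225, 232, 239, 231, 219, 205, 202, 202, 212, 227, 221, 226, 228, 221, 228, 209, 205, 218, 193, 132, 81, 92, 173, 218, 198, 162, 195, 221, 230, 230, 195, 199, 210, 193, 213, 223, 225, 230, 226, 226, 223, 215, 203, 211, 226, 220, 229, 228, 220, 227, 212, 215, 233, 246, 213, 160, 127]
76 G: [156, 155, 157, 158, 144, 118, 166, 227, 235, 197, 207, 218, 223, 229, 223, 226, 228, 206, 140, 140, 206, 224, 234, 219, 202, 218, 221, 223, 222, 187, 194, 222, 237, 235, 219, 206, 214, 227, 206, 188, 210, 219, 229, 221, 193, 205, 217, 230, 242, 206, 124, 61, 66, 133, 201, 225, 220, 233, 232, 220, 226, 213, 216, 224, 210, 218, 223, 221, 225, 222, 215, 211, 214, 210, 215, 227, 221, 225, 219, 199, 213, 222, 229, 234, 241, 210, 158, 128]
78 G: [156, 155, 157, 158, 148, 117, 169, 232, 240, 215, 216, 226, 234, 236, 225, 221, 225, 210, 154, 145, 206, 231, 24
[... 2834 characters left out ...]
26, 232, 230, 230, 234, 237, 239, 239, 239, 237, 233, 213, 182, 144, 121, 131, 165, 201, 221, 232, 231, 228, 225, 226, 230, 235, 237, 237, 236, 237, 236, 235, 235, 233, 232, 234, 235, 236, 236, 237, 239, 239, 238, 239, 238, 237, 235, 227, 206, 183, 162]
90 G: [138, 139, 140, 141, 152, 175, 208, 230, 237, 240, 239, 241, 242, 242, 242, 240, 240, 240, 240, 239, 239, 239, 239, 239, 240, 239, 239, 239, 238, 239, 237, 238, 235, 235, 234, 233, 235, 236, 237, 238, 237, 238, 238, 237, 239, 238, 238, 234, 218, 191, 151, 121, 122, 155, 190, 219, 231, 235, 235, 235, 235, 237, 238, 238, 238, 239, 237, 238, 238, 239, 238, 238, 238, 238, 237, 239, 238, 239, 239, 239, 238, 238, 235, 232, 222, 198, 177, 157]
```

Both views give 65.8 mm from pointer to red mark, and the scale length checks at 158 and 159.6 mm against the given 158. I'll draw the arm out.

jog_arm --steps '[255,0,4,0,0,255,0,8,0,0,255,0,10,0,0,255,0,10,0,0,255,0,10,0,0,255,0,10,0,0,255,0,8,0,0,255,0,4,0,0,255,0,1.8,0,0,255,0,0,0,0]'

```text
t: 20.9
eef_pos: [624.0, 86.3, 53.7]
tool_rot: [-3.14, 0.001, 3.02]
contact_force: [-1.7, -3.8, 6.0]
grip_width: 0.128
```

jog_arm --steps '[255,0,0,0,0,255,0,0,0,0,255,0,0,0,0,255,0,0,0,0,255,0,0,0,0,255,0,0,0,0,255,0,0,0,0,255,0,0,0,0,255,0,0,0,0,255,0,0,0,0]'

```text
t: 22.15
eef_pos: [624.0, 86.1, 53.7]
tool_rot: [-3.14, 0.001, 3.02]
contact_force: [-0.4, -5.0, 5.6]
grip_width: 0.128
```

```bash
python3 snap.py 9 240 130 210 160
python3 - <<'E'
from h import *
crop("scene9",270,160,80,60,10,"s9");crop("top9",230,170,80,60,10,"t9")
E
```

```text
22.25 [624.01  86.15  53.69] [-3.1402e+00  1.3000e-03  3.0198e+00] [-1.55 -3.72  5.71] 0.12585887843981114
```

View pics/both9.png

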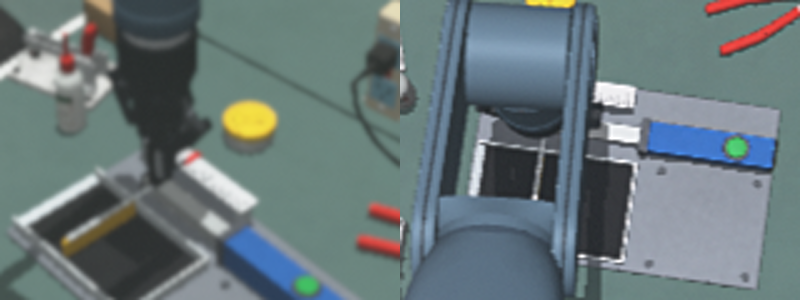

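View pics/s9.png

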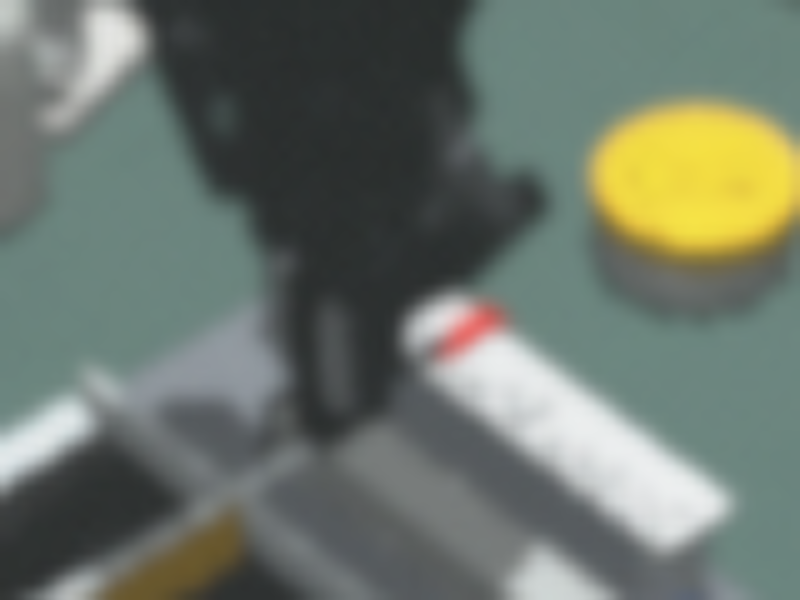

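Run:
```python
from h import *
u=np.array([.1197,.9928]);v=np.array([.9928,-.1197]);O=np.array([569.3,-9.5])
def prof(n,lx,z,a,b,ch=1):
    r=load(n);im=r["color"].astype(np.float32);ys=np.arange(a,b,2.)
    p=proj(r,[[*(O+lx*v+y*u),z] for y in ys]).astype(np.float32)
    return [int(k) for k in cv2.remap(im,p[:,0].reshape(1,-1),p[:,1].reshape(1,-1),cv2.INTER_CUBIC)[0][:,ch]]
for lx in(72,74,76,78): print("s ptr",lx,prof("scene9",lx,44,84,124), "R",prof("scene9",lx,44,84,124,0))
print("s red",prof("scene9",88,40,84,124))
for lx in(-60,-50,-40,-30): print("plate s",lx,prof("scene0",lx,36,10,60),prof("scene9",lx,36,76,126),"top",prof("top0",lx,36,10,60),prof("top9",lx,36,76,126))
```

```text
s ptr 72 [197, 202, 206, 202, 196, 179, 157, 131, 122, 131, 146, 151, 140, 108, 80, 56, 51, 47, 47, 48] R [194, 199, 201, 199, 199, 187, 171, 146, 130, 131, 144, 147, 137, 105, 76, 53, 47, 43, 43, 44]
s ptr 74 [208, 210, 214, 212, 203, 181, 153, 127, 118, 132, 155, 173, 165, 144, 107, 75, 54, 50, 47, 47] R [204, 206, 210, 211, 209, 201, 186, 162, 141, 140, 154, 170, 162, 141, 104, 72, 51, 46, 43, 44]
s ptr 76 [219, 220, 221, 221, 207, 183, 153, 124, 115, 133, 163, 181, 189, 171, 137, 96, 68, 51, 48, 47] R [215, 216, 219, 219, 217, 210, 198, 181, 159, 154, 167, 179, 185, 167, 133, 93, 65, 47, 44, 43]
s ptr 78 [228, 228, 228, 223, 212, 186, 151, 120, 116, 138, 167, 195, 199, 187, 157, 118, 78, 58, 49, 47] R [225, 225, 225, 224, 222, 216, 210, 196, 182, 174, 180, 195, 196, 183, 153, 115, 75, 55, 45, 43]
s red [234, 235, 235, 236, 233, 229, 214, 178, 140, 112, 118, 146, 187, 209, 211, 198, 168, 126, 89, 66]
plate s -60 [66, 67, 66, 66, 69, 76, 85, 90, 93, 95, 102, 122, 149, 172, 170, 149, 116, 88, 79, 82, 87, 93, 96, 100, 101] [60, 59, 61, 66, 75, 81, 85, 87, 90, 94, 111, 139, 162, 172, 
[... 930 characters left out ...]
58, 130, 96, 70, 52, 50, 50, 49, 50, 50, 51] top [57, 58, 58, 58, 57, 58, 59, 60, 59, 58, 51, 48, 64, 174, 222, 160, 82, 50, 50, 56, 57, 57, 57, 57, 57] [135, 121, 91, 64, 52, 50, 53, 51, 63, 73, 69, 71, 152, 224, 198, 126, 64, 45, 49, 51, 52, 52, 52, 49, 45]
plate s -30 [66, 65, 64, 66, 71, 80, 89, 92, 93, 94, 105, 126, 162, 183, 182, 157, 122, 88, 74, 67, 67, 68, 69, 68, 68] [49, 50, 55, 63, 73, 80, 85, 87, 87, 90, 96, 106, 115, 116, 106, 90, 70, 60, 54, 52, 51, 50, 49, 49, 50] top [54, 56, 56, 59, 58, 57, 58, 57, 57, 56, 50, 49, 105, 185, 210, 176, 104, 54, 53, 56, 58, 57, 57, 59, 59] [129, 133, 113, 74, 43, 39, 43, 46, 46, 42, 38, 51, 86, 138, 142, 96, 49, 40, 41, 43, 43, 44, 43, 42, 45]
```

View pics/t9.png

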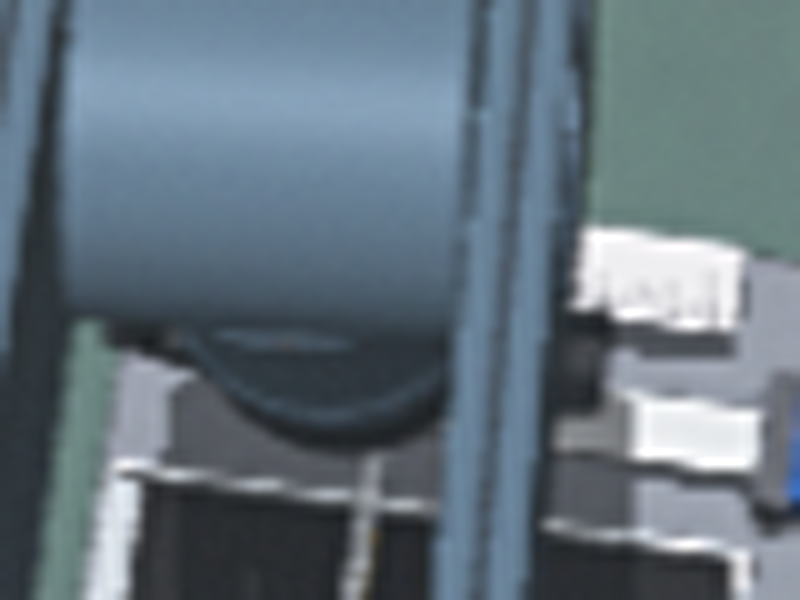

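The plate moved 65.0 mm in the scene view and 64.8 mm in the top view. The tool also moved 65.0 mm, so nothing slipped. I'll add the missing 0.8 mm.

jog_arm --steps '[255,0,0.4,0,0,255,0,0.4,0,0,255,0,0,0,0,255,0,0,0,0,255,0,0,0,0,255,0,0,0,0,255,0,0,0,0,255,0,0,0,0,255,0,0,0,0,255,0,0,0,0]'

```text
t: 23.5
eef_pos: [624.1, 86.8, 53.7]
tool_rot: [-3.14, 0.001, 3.02]
contact_force: [-1.7, -5.8, 5.8]
grip_width: 0.127
```

```bash
python3 snap.py 10 150 130 140 150; cp pics/scene10.png pics/last.png
```

```text
23.6 [624.12  86.77  53.7 ] [-3.1400e+00  1.3000e-03  3.0198e+00] [-1.05 -5.45  5.91] 0.12666874558720448
```

View pics/both10.png

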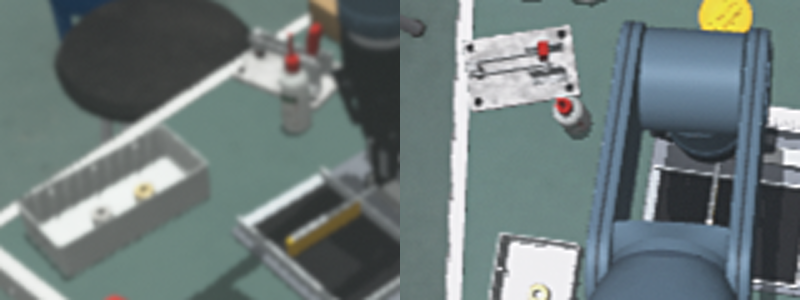

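View pics/last.png

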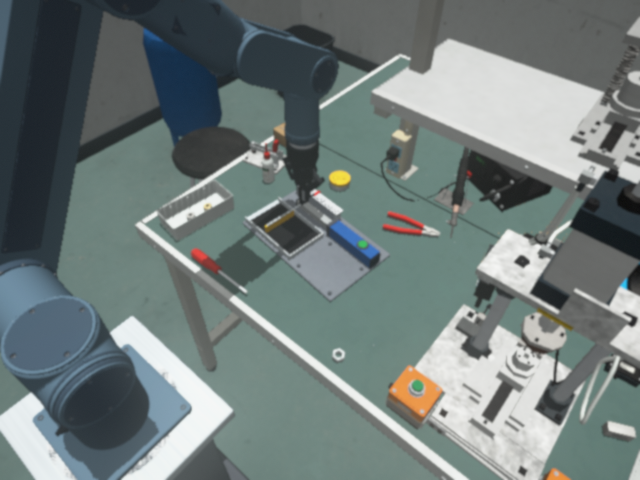

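Both bushings are in the tote and the arm is gripped with its pointer at the red mark. The bottle, tin (340,180) and pliers (410,225) have not moved. I'm handing the job in.

```bash
python3 -c "
from station import bot
print(bot.finish_job())"
```

```text
the job is handed in; nothing more can be done
None
```

The changeover is done and handed in at about 23.6 s; the system reports no verdict.

- **Bushings:** Both the brass and the grey bushing stand upright in the tote. They were placed before the button was touched.
- **Lock button:** I pushed it down until the fingertips stood at 49.0 mm with about 9 N, which matches the fully-in height.
- **Stop arm:** I gripped the black tab and drew the arm out about 65.6 mm by tool travel. Both camera views put the red mark 65.8 mm from the pointer's home position. The arm is still held against about 5 N of spring pull.
- **Bystanders:** The last pictures show the oil bottle, flux tin and pliers in their original places.

**Check on the pointer:** the gripper partly hid the tip in the last views, so I did not see it directly on the red mark. Before a final 0.8 mm correction, the stop plate had moved 65.0 and 64.8 mm in the two views and the tool 65.0 mm. The grip therefore had not slipped. The first rough readings of the distance varied from 64 to 67.6 mm before I refined them, within the 4 mm allowed either side.

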